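# Set out the can-check bench

## Task

Set out the can-check bench for the shift: put the roll of tape on its spindle, the check weight in the round cup, the date stamp squarely in the rectangular tray, and the steel setting block upright on the flat pad, squarely over the dark outline of its foot. The setting block is keyed between the two cheeks of its rack, so lift it straight up until it is clear of them. Each thing must end fully down in its place, released and at rest.

Things in the scene. Friction and masses are not known exactly. Their poses are not given: they have to be found in the camera images.
- tape_center (a point): Roll of white label tape with an orange core, lying flat: ring of 68 mm outside diameter, clear hole 32 mm, 24 mm thick. The point is the centre of the ring, 12 mm above its underside; z up. Loose, about 60 g; grasp across the outside.
- weight_center (a point): Grey metal check weight, upright, 38 mm diameter body with a smaller knob on top, 61 mm tall, about 0.5 kg. The point is on its axis, 30 mm above its underside, about halfway up; z up. Loose; grasp round the body.
- stamp_knob (a point): Date stamp standing upright: black oblong foot 26 mm (x) by 50 mm (y) and 22 mm high, thin neck, and a round wooden knob 32 mm in diameter from 51 to 86 mm above the underside. The point is the middle of the knob, 68 mm above the underside; x and y run along the edges of the foot, z up. Loose, about 70 g; grasp the knob.
- setting_block_grip (a point): Loose steel setting block, 76 mm tall, 0.25 kg: a foot 30 x 30 x 30 mm with a T-shaped key on each y side (58 mm over both, heads 20 mm wide in x), and above it a square grip 22 x 22 mm, 46 mm tall, with three dark grooves. The point is on its axis, in the grip, 55 mm above its underside; x and y are normal to the grip's flat sides, z up. At the start it stands in the rack.
- block_rack: Fixed metal rack holding the setting block at the start: base plate 60 x 100 x 6 mm, on which the block stands, between two cheeks on the y sides (32 mm high above the table, 17 to 40 mm from the middle, 44 mm wide in x). Their T-slots, open at the top, hold the block's keys with 2 mm play: it leaves only straight up, by 26 mm. Origin at the table under the block; axes as the block's.
- spindle: Fixed round metal stand for the tape roll: disc 84 mm in diameter, 12 mm high, with an upright pin 16 mm in diameter in the middle, tapered at the tip, whose top is 46 mm above the table. The roll lies on the disc with the pin through its hole. Origin at the table under the pin; z up.
- round_cup: Fixed shallow round metal cup for the check weight: 66 mm outside and 56 mm inside diameter, inner floor 5 mm and rim 11 mm above the table, with a dark disc in the floor. Origin at the table under its centre; z up.
- stamp_tray: Fixed shallow rectangular metal tray for the date stamp: outside 52 mm (x) by 76 mm (y), inside 42 by 66 mm, inner floor 5 mm and rim 11 mm above the table, with a dark rectangle in the floor. The stamp stands in it with its foot's long side along the tray's, either way round. Origin at the table under its centre; z up.
- block_pad: Fixed flat metal pad, 70 mm (x) by 90 mm (y), 8 mm high, without a rim; a dark inlay in its top shows the outline of the setting block's foot (30 x 30 mm with T-shaped keys along y). The block stands on it with its keys along the pad's y, either way round. Origin at the table under the outline's centre; z up.
Mind the look-alikes: they are no part of the job. Leave any blue look-alike of the part that bears setting_block_grip alone.

How it is judged (in metres and radians):
At the end, for the whole second after the job is handed in: Each thing stands or lies upright (0.08 rad) at seated height (4 mm) over its holder's centre: tape on spindle and weight in cup within 12 mm, stamp in tray within 14 mm and 0.3 rad, block on pad within 15 mm and 0.25 rad (both either way round); released, at rest (horizontal distance between tape_center and spindle below 0.012 m and z of tape_center in the frame of spindle between 0.02 and 0.028 m and angle between the z axis of tape_center and the z axis of spindle, either way round below 0.08 rad and horizontal distance between weight_center and round_cup below 0.012 m and z of weight_center in the frame of round_cup between 0.031 and 0.039 m and angle between each of weight_center, stamp_knob, setting_block_grip's own z axis and vertical below 0.08 rad and horizontal distance between stamp_knob and stamp_tray below 0.014 m and z of stamp_knob in the frame of stamp_tray between 0.069 and 0.077 m and angle between the x axis of stamp_knob and the x axis of stamp_tray, either way round below 0.3 rad and horizontal distance between setting_block_grip and block_pad below 0.015 m and z of setting_block_grip in the frame of block_pad between 0.059 and 0.067 m and angle between the x axis of setting_block_grip and the x axis of block_pad, either way round below 0.25 rad); the robot touches nothing.
It also fails if it takes over 144 s, if anything falls off the work surface, if the arm or the gripper's body presses on something with over 40 N, if the wrist force passes 120 N, or if a joint passes its speed limit or range.

## Robot

A 6-joint arm with a two-finger parallel gripper is mounted at the origin on the work surface; the furniture and walls round the work are solid. World frame = base frame: x ahead of the robot, y to its left, z up, the work surface at z = 0. Lengths are in mm, angles in rad, forces in N, time in s.
With the tool pointing down it reaches from about 275 to 775 mm from the base axis. Payload 14.6 kg.
Tool frame: the origin (TCP) lies at the very end of the fingers, on their centre line; the grasp point (between the pads) lies 19 mm behind it (arm.hold_point_z is the distance from the TCP to the grasp point, in mm); x points along the fingers, z is the direction in which the jaws open and shut, and the axes are right-handed (so a half turn about x gives the same grasp; the last joint's range is limited). The gripper opens to 85 mm and grips with 20 to 120 N. Pads are 22 mm wide; open, the fingers measure 114 mm over their backs; the gripper's body (76 mm by 85 mm) begins 54 mm behind the grasp point. The pads swing forward as they close: fully open they stand 13 mm farther back than shut.
Start: joints at [1.003, 0.263, -0.048, 1.259, 0, 1.415], TCP at [210.622, 480.902, 231.278] pointing down, gripper open.
Joint ranges: [-2.65, 2.65], [-0.89, 1.7], [-1.18, 1.37], [-2.13, 2.11], [-1.35, 1.29], [-3.14, 3.14]. Speed limits (rad/s): [1.89, 1.89, 2.57, 2.79, 3.14, 3.14].

## Interface

Orientations are given as a unit quaternion [x, y, z, w].
In Python, from bench import arm gives the robot as it stands. Calls block until the motion is done:
- arm.reach(position, orientation): joint-space move of the TCP to a pose.
- arm.line_to(position, orientation=None, velocity=150, max_force=None): straight line of the TCP; orientation=None keeps the orientation; velocity is the mean speed in mm/s. With max_force (N) it stops when the force on the tool has changed by that much, and returns True; else False.
- arm.movej(angles): joint-space move.
- arm.let_go() and arm.close_gripper(grasp_force=None): open the fingers fully, or close them until they stop; grasp_force is the grip in N (None keeps the last).
- arm.dwell(seconds).
- arm.inverse_kinematics(position, orientation): joint angles nearest the present ones, or None.
- arm.get_obs(): the state.
- arm.get_image(name): name is "side" or "top" or "wrist"; returns (picture, depth): 400x640x3 uint8, blue, green, red; 400x640 float32, mm along the optical axis (not along the pixel's ray), 0 where there is no reading.
- arm.camera_info(name): a dict with "camera_matrix" (3x3 intrinsics, pixels), "world_to_cam" (4x4, takes a point from world to camera coordinates). Camera axes: x right, y up, looking along -z (the intrinsics and any distortion apply to the point x, -y, -z); pixel columns grow to the right and rows downward; lengths in mm; the calibration is good to about 2 mm. A picture is of the moment at which its call begins: read the wrist's pose just before it. camera_info takes no time and is no camera call; for the wrist camera it gives the pose at the moment of the call.
A pose or a line that the arm cannot do raises arm.MotionError and nothing moves.
- arm.finish_job(): hands the job in, once; it reports no verdict.
The state is a dict: "time_s": time; "joint_pos": joint angles; "qvel": joint speeds; "effort": joint torques, N m; "tool_pos": TCP position; "tcp_rot": TCP orientation; "ft_force": force on the tool from outside, world axes, zero at the start; "torque": the same for the moment, N m; "grip_width": finger opening in mm.
Only numpy, scipy, OpenCV 4.12 (cv2) and the standard library are available. Lean on these libraries where they do the work, as an engineer would, in place of code of your own. Each camera call takes 0.05 s, during which the arm holds its last target. There are 200 camera calls.

## Working session

There is one attempt and no reset: what is moved stays moved. The work goes in short steps, each a Python script; the robot and the scene stay as the last script left them, time stands still between calls to the robot, and variables do not carry over. Pictures are saved under pics/ and viewed, about 12 in all and at most 16, crops included, and the job is handed in when it is done.

```bash
ls; mkdir -p pics; python3 - <<'E'
from bench import arm
import cv2,numpy as np
for n in("top","side"):
    im,d=arm.get_image(n); cv2.imwrite(f"pics/{n}0.png",im); np.save(f"pics/{n}0.npy",d)
    c=arm.camera_info(n); print(n,c)
print(arm.get_obs())
E
```

```text
pics
top {'camera_matrix': array([[428.17918247,   0.        , 319.69646446],
       [  0.        , 428.17918247, 201.75217029],
       [  0.        ,   0.        ,   1.        ]]), 'world_to_cam': array([[-7.46805351e-03, -9.99949734e-01,  6.69017205e-03,
        -5.11942160e+01],
       [ 9.96629241e-01, -6.89632463e-03,  8.17471528e-02,
        -4.88664681e+02],
       [-8.16969061e-02,  7.27811321e-03,  9.96630646e-01,
        -1.14189506e+03],
       [ 0.00000000e+00,  0.00000000e+00,  0.00000000e+00,
         1.00000000e+00]])}
side {'camera_matrix': array([[373.09791544,   0.        , 319.60575441],
       [  0.        , 373.09791544, 200.08013581],
       [  0.        ,   0.        ,   1.        ]]), 'world_to_cam': array([[ 9.84454469e-01, -1.75483240e-01,  7.41824947e-03,
        -4.88515927e+02],
       [ 9.28490103e-02,  5.55802011e-01,  8.26113301e-01,
        -7.54183687e+01],
       [-1.49092117e-01, -8.12582154e-01,  5.63455219e-01,
        -1.05517431e+03],
       [ 0.00000000e+00,  0.00000000e+00,  0.00000000e+00,
         1.00000000e+00]])}
{'time_s': 0.1, 'joint_pos': array([ 1.00269842e+00,  2.63511237e-01, -4.88583507e-02,  1.25939492e+00,
       -2.18480056e-06,  1.41553674e+00]), 'qvel': array([ 0.00011629, -0.00103846,  0.00166048, -0.00147025,  0.00035875,
       -0.00041841]), 'effort': array([ 1.52967277e-03, -6.38572454e+01,  3.85065043e+01,  9.99119715e-03,
       -1.83309726e-04, -2.96354028e-05]), 'tool_pos': array([210.49316914, 480.69746897, 230.85999296]), 'tcp_rot': array([-0.38704875,  0.5921754 ,  0.38676586,  0.59155197]), 'ft_force': array([ 0.51046259,  0.39762549, -0.08409719]), 'torque': array([ 0.03746072, -0.004205  ,  0.00018182]), 'grip_width': 85.43009234277046}
```

View pics/top0.png

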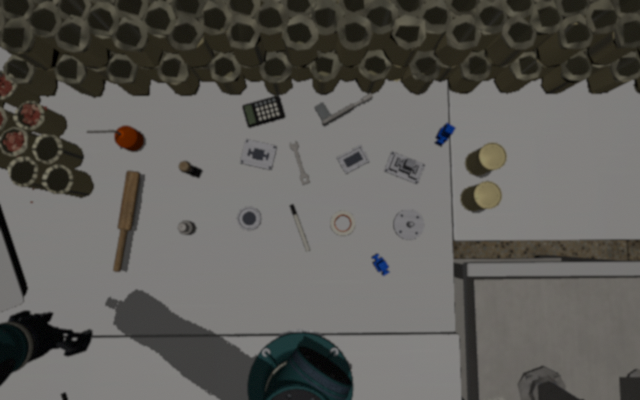

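View pics/side0.png

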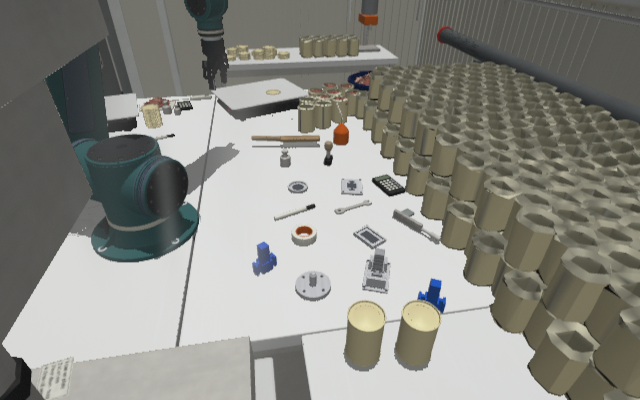

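Top view, as (col, row): stamp (190,168), weight (187,228), pad (259,153), cup (249,218), tray (352,160), tape (342,223), spindle (408,224), and the rack with the grey block (404,166). The blue look-alikes are at (445,133) and (380,264). The grey block standing in the rack fits the description, so the blue ones get left alone.

```bash
cat > h.py <<'E'
from bench import arm
import cv2,numpy as np
from scipy.spatial.transform import Rotation as R
def down(a):  # jaws open along world angle a
    X=np.array([0,0,-1.]);Z=np.array([np.cos(a),np.sin(a),0]);return R.from_matrix(np.c_[X,np.cross(Z,X),Z]).as_quat()
def ray(ci,uv,z):
    K,T=ci["camera_matrix"],ci["world_to_cam"]
    d=np.linalg.inv(K)@[uv[0],uv[1],1.];d=np.array([d[0],-d[1],-d[2]])
    o=-T[:3,:3].T@T[:3,3];w=T[:3,:3].T@d
    return o+w*(z-o[2])/w[2]
def proj(ci,p):
    K,T=ci["camera_matrix"],ci["world_to_cam"]
    c=T[:3,:3]@np.asarray(p,float)+T[:3,3];q=K@[c[0],-c[1],-c[2]];return q[:2]/q[2]
def shot(name,fn=None):
    ci=arm.camera_info(name);im,d=arm.get_image(name)
    if fn: cv2.imwrite(f"pics/{fn}.png",im);np.savez(f"pics/{fn}.npz",d=d,im=im,K=ci["camera_matrix"],T=ci["world_to_cam"])
    return im,d,ci
def load(fn):
    f=np.load(f"pics/{fn}.npz");return f["im"],f["d"],dict(camera_matrix=f["K"],world_to_cam=f["T"])
E
python3 - <<'E'
from h import *
ci=arm.camera_info("top")
for n,u,z in[("stamp",(185,166),85),("weight",(187,228),60),("pad",(259,153),8),("cup",(249,218),8),("tray",(352,160),8),("tape",(342,223),24),("spindle",(408,224),12),("block",(404,163),78),("blue1",(445,133),40),("blue2",(380,264),40)]: print(n,ray(ci,u,z).round())
ci=arm.camera_info("wrist");o=arm.get_obs();T=ci["world_to_cam"];c=-T[:3,:3].T@T[:3,3]
Rt=R.from_quat(o["tcp_rot"]).as_matrix()
print("cam in tool",Rt.T@(c-o["tool_pos"]),"cam axes in tool\n",Rt.T@T[:3,:3].T,ci["camera_matrix"])
im=cv2.imread("pics/top0.png")[90:290,160:460];cv2.imwrite("pics/topc.png",cv2.resize(im,None,fx=2.6,fy=2.6,interpolation=2))
a=arm.get_obs()["tcp_rot"];print("jaw ang",np.arctan2(*Rt[[1,0],2]))
E
```

```text
stamp [578. 292.  85.]
weight [419. 291.  60.]
pad [626. 112.   8.]
cup [446. 139.   8.]
tray [ 605. -145.    8.]
tape [ 430. -114.   24.]
spindle [ 426. -295.   12.]
block [ 583. -274.   78.]
blue1 [ 671. -395.   40.]
blue2 [ 321. -212.   40.]
cam in tool [-143.08373413   71.07964336    0.46462409] cam axes in tool
 [[-9.75567628e-04  2.75732918e-01 -9.61233794e-01]
 [ 4.94523971e-04  9.61234267e-01  2.75732552e-01]
 [ 9.99999402e-01 -2.06357400e-04 -1.07410557e-03]] [[351.54942131   0.         323.01206524]
 [  0.         351.54942131 198.04140031]
 [  0.           0.           1.        ]]
jaw ang 1.1579580734580226
```

View pics/topc.png

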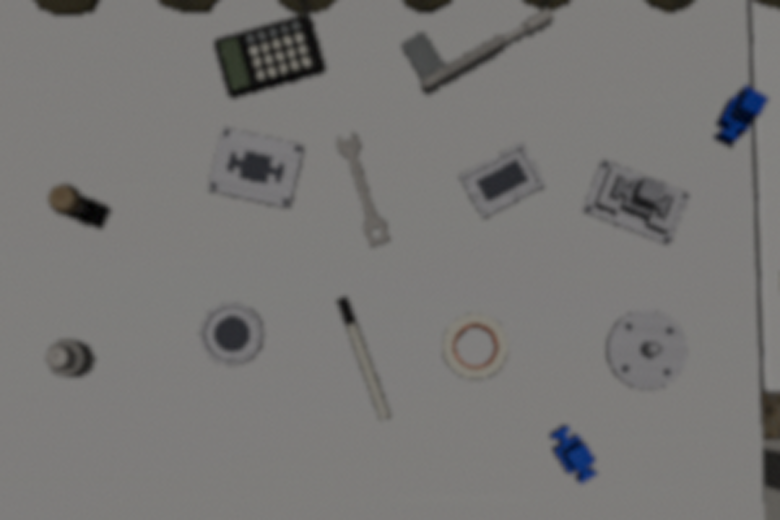

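```bash
python3 - <<'E'
from h import *
for n,p in(("wl",(530,215,270)),("wr",(530,-210,270))):
    arm.reach(p,down(np.pi/2)); arm.dwell(0.3); im,d,ci=shot("wrist",n); print(arm.get_obs()["time_s"],arm.get_obs()["joint_pos"].round(2),arm.get_obs()["tool_pos"].round(1))
E
```

```text
1.9917 [0.24 0.34 0.17 1.4  0.   0.24] [529.8 215.3 270. ]
3.9083 [-0.52  0.34  0.16  1.4   0.   -0.52] [ 530.1 -209.6  270. ]
```

View pics/wl.png

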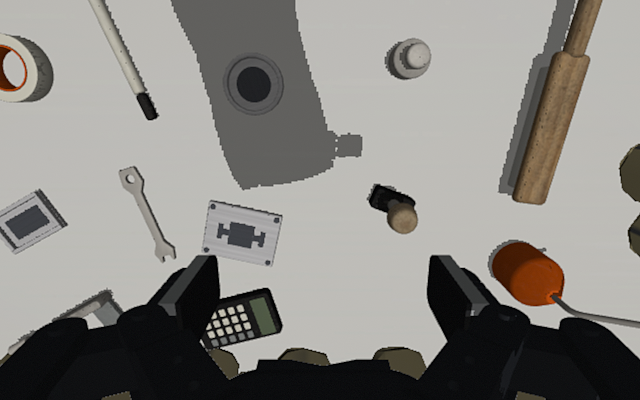

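View pics/wr.png

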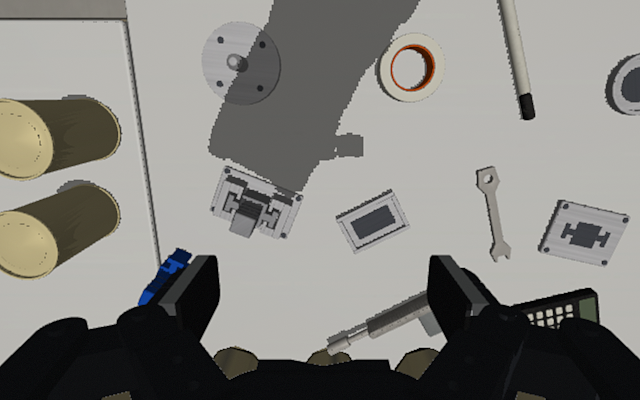

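The left view shows the weight (409,58), cup (253,84), stamp knob (403,220) with its foot (390,196), and pad (243,234). The right view shows the spindle (240,63), tape (411,67), rack with grey block (255,200), and tray (373,221). Part of the blue look-alike is visible at (165,275). Next I'll measure with depth points and the dark inlays.

```bash
cat > m.py <<'E'
from h import *
def cloud(im,d,ci):
    K,T=ci["camera_matrix"],ci["world_to_cam"];v,u=np.mgrid[:d.shape[0],:d.shape[1]]
    c=np.stack([(u-K[0,2])/K[0,0]*d,-(v-K[1,2])/K[1,1]*d,-d],-1)
    P=(c-T[:3,3])@T[:3,:3];P[d<=0]=np.nan;return P
def sel(P,c,r,z0,z1): return (np.hypot(P[...,0]-c[0],P[...,1]-c[1])<r)&(P[...,2]>z0)&(P[...,2]<z1)
def rect(p):
    (x,y),(w,h),a=cv2.minAreaRect(p[:,:2].astype(np.float32));a=np.radians(a)
    if w<h:w,h,a=h,w,a+np.pi/2
    return np.array([x,y]).round(1),"long %.1f short %.1f ang_long %.3f"%(w,h,(a+np.pi/2)%np.pi-np.pi/2)
def circ(p):
    A=np.c_[2*p[:,:2],np.ones(len(p))];s=np.linalg.lstsq(A,(p[:,:2]**2).sum(1),rcond=None)[0];return s[:2].round(1),np.sqrt(s[2]+s[:2]@s[:2]).round(1)
def enc(p): return [np.round(q,1) for q in cv2.minEnclosingCircle(p[:,:2].astype(np.float32))]
def dark(im,P,c,r,ci,z,t=90,lo=None): # largest dark blob contour near c, rayed on plane z
    g=im.max(2);m=((g<t)&(np.hypot(P[...,0]-c[0],P[...,1]-c[1])<r)).astype(np.uint8)
    n,l,s,_=cv2.connectedComponentsWithStats(m);k=1+s[1:,4].argmax()
    ct=max(cv2.findContours((l==k).astype(np.uint8),0,1)[0],key=cv2.contourArea)[:,0]
    return np.array([ray(ci,q,z) for q in ct])
E
python3 - <<'E'
from m import *
im,d,ci=load("wl");P=cloud(im,d,ci)
print("table z",np.nanmedian(P[100:200,160:200,2]))
z=P[...,2]
k=sel(P,(419,291),40,57,70);print("weight top",k.sum(),np.median(P[k],0),enc(P[k]))
k=sel(P,(578,292),40,55,100);p=P[k];print("knob",k.sum(),p[:,2].max(),enc(p),"top",p[p[:,2]>p[:,2].max()-3].mean(0))
k=sel(P,(578,292),60,15,27);print("foot",k.sum(),np.median(P[k],0),rect(P[k]))
for nm,c,r,zz in(("cup",(446,139),28,5),("pad",(626,112),45,8)):
    q=dark(im,P,c,r,ci,zz);print(nm,rect(q),enc(q))
k=sel(P,(626,112),70,5,12);print("pad top",np.median(P[k],0),rect(P[k]))
im,d,ci=load("wr");P=cloud(im,d,ci)
k=sel(P,(430,-114),50,20,28);print("tape",k.sum(),np.median(P[k],0),enc(P[k]))
k=sel(P,(426,-295),60,9,14);print("spin disc",np.median(P[k],0),enc(P[k]))
k=sel(P,(426,-295),30,40,50);print("pin",k.sum(),np.median(P[k],0))
q=dark(im,P,(605,-145),32,ci,5);print("tray",rect(q))
k=sel(P,(605,-145),60,8.5,14);print("tray rim",np.median(P[k],0),rect(P[k]))
k=sel(P,(583,-274),40,78,86);print("block",k.sum(),np.median(P[k],0),rect(P[k]))
k=sel(P,(583,-274),60,29,34);print("cheeks",np.median(P[k],0),rect(P[k]))
E
```

```text
table z 0.5158860212044218
weight top 499 [421.97233284 305.6727234   60.75646161] [array([421.6, 306.1]), np.float64(11.5)]
knob 759 87.28105108261356 [array([577.9, 297.9]), np.float64(15.3)] top [579.21074799 298.540625    85.23736944]
foot 577 [572.85073858 288.8780214   22.30651604] (array([579. , 297.8]), 'long 48.6 short 26.5 ang_long 1.187')
cup (array([445.7, 138.1]), 'long 56.6 short 56.4 ang_long -0.821') [array([445.7, 138.2]), np.float64(28.8)]
pad (array([622.5, 115.2]), 'long 57.0 short 29.4 ang_long 1.340') [array([622.4, 115.1]), np.float64(29.8)]
pad top [621.10488122 116.10265139   8.70750076] (array([622.6, 115.6]), 'long 90.5 short 70.3 ang_long 1.346')
tape 2265 [ 429.16430633 -115.23925881   24.58395866] [array([ 430.4, -115.3]), np.float64(34.1)]
spin disc [ 425.38508423 -295.19087496   12.46666222] [array([ 426.2, -296.4]), np.float64(42.1)]
pin 206 [ 426.55700672 -295.08882949   44.38880278]
tray (array([ 606.7, -146.8]), 'long 50.0 short 25.6 ang_long -1.083')
tray rim [ 605.19327715 -146.12754396   11.48420594] (array([ 607.3, -146.8]), 'long 76.1 short 52.8 ang_long -1.081')
block 470 [ 582.27866261 -288.62554493   82.36951045] (array([ 583.2, -289.1]), 'long 22.1 short 21.9 ang_long 1.182')
cheeks [ 581.67550163 -298.04217279   32.39511763] (array([ 583.5, -289.2]), 'long 81.1 short 44.7 ang_long 1.182')
```

The sizes match the ones given (block 22.1, cheeks 81x45, rim 76x53, tape r 34.1, disc r 42.1). The cup value was clipped and shadowed, so I'll redo it from the rim heights. The grey block in the rack is 82 mm high at (583,-289), which fits, and the crop already viewed confirms it. Tape first.

```bash
cat > pp.py <<'E'
from m import *
def st(t):
    o=arm.get_obs();print(t,"t%.1f"%o["time_s"],o["tool_pos"].round(1),"w%.1f"%o["grip_width"],"F",o["ft_force"].round(1),flush=True)
def pick(xy,z,a,force=40,up=140):
    q=down(a);arm.let_go();arm.reach((*xy,z+110),q)
    print("hit",arm.line_to((*xy,z),q,velocity=100,max_force=15));st("down")
    arm.close_gripper(force);st("closed")
    arm.line_to((*xy,z+up),q,velocity=120);st("lifted")
def place(xy,z,a,zt=140):
    q=down(a);arm.reach((*xy,z+zt),q);arm.line_to((*xy,z+25),q,velocity=150)
    print("hit",arm.line_to((*xy,z-1.5),q,velocity=35,max_force=6));st("placed")
    arm.let_go();arm.dwell(.2);st("open");arm.line_to((*xy,z+130),q,velocity=150)
E
python3 - <<'E'
from pp import *
im,d,ci=load("wl");P=cloud(im,d,ci);k=sel(P,(446,139),45,9,14);print("cup rim",enc(P[k]))
pick((430.3,-115.3),2,np.pi/2)
shot("wrist","tape_held")
E
```

```text
cup rim [array([445.9, 140.3]), np.float64(32.9)]
hit False
down t6.2 [ 430.7 -115.5    2.4] w85.3 F [-0.7  0.6 -0.5]
closed t6.6 [ 430.6 -115.4    2.8] w66.2 F [-2.8  1.5 13.1]
lifted t7.9 [ 430.  -115.2  141.5] w66.4 F [0.3 0.5 0.6]
```

View pics/tape_held.png

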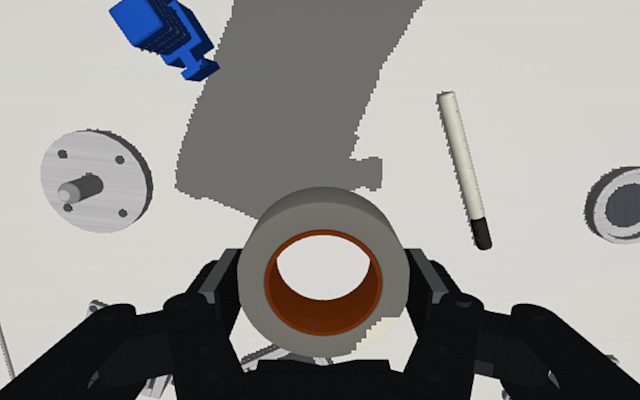

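The tape is held level and centred at about (323,268), with the spindle ahead at (95,180). I'll check the in-hand offset by depth, place it, then go for the weight.

```bash
python3 - <<'E'
from pp import *
im,d,ci=load("tape_held");P=cloud(im,d,ci)
k=sel(P,(430,-115),50,141,175)&(im.max(2)>90);z=P[k][:,2];top=np.percentile(z,95);p=P[k&(P[...,2]>top-2)];c=enc(p);print("held",top,c)
off=np.clip(np.array(c[0])-[430.0,-115.2],-6,6) if abs(c[1]-34)<2.5 else np.zeros(2);print(off)
place(np.array([426.4,-296])-off,14,np.pi/2)
pick((421.8,306.0),10,np.pi/2,60,up=120);shot("wrist","w_held")
E
```

```text
held 164.06898182253263 [array([ 431.6, -107.1]), np.float64(41.1)]
[0. 0.]
hit True
placed t10.2 [ 426.2 -295.9   14.9] w66.4 F [0.1 0.4 6.3]
open t10.8 [ 425.9 -295.6   14.6] w85.2 F [-0.9  0.2 -0.2]
hit False
down t15.4 [422.1 306.1  10.5] w85.9 F [-0.1  0.4 -0.4]
closed t15.9 [421.9 305.9  10.4] w36.9 F [-2.1 -2.   6.6]
lifted t17.1 [421.4 305.8 129.3] w36.8 F [ 0.2  0.4 -3.9]
```

View pics/w_held.png

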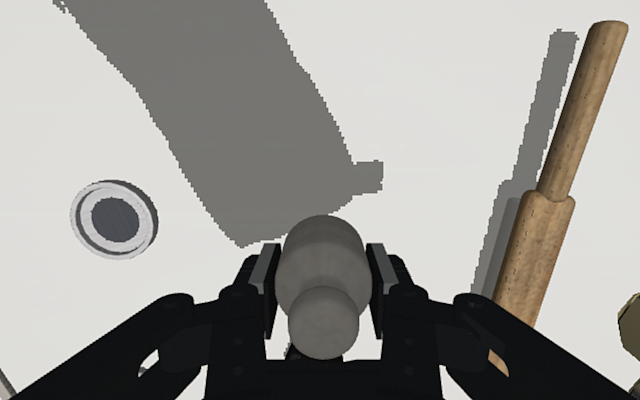

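The weight is held upright between the pads at (322,285), with the cup at (115,220). I'll place it, then pick the stamp.

```bash
python3 - <<'E'
from pp import *
place((445.9,140.1),15.2,np.pi/2,zt=110)
im,d,ci=shot("wrist","cup_after");P=cloud(im,d,ci)
k=sel(P,(446,140),40,60,72);print("weight top",np.median(P[k],0),enc(P[k]))
pick((578.3,298.0),47,1.14,30,up=80);shot("wrist","s_held")
E
```

```text
hit True
placed t19.2 [445.6 140.   15.4] w36.9 F [-0.2  0.2  7.1]
open t20.0 [445.  140.   15.1] w85.4 F [-0.4  0.1  0.3]
weight top [443.49983322 141.13460871  65.62849269] [array([444.7, 141.5]), np.float64(11.7)]
hit False
down t23.3 [578.7 298.1  47.6] w85.4 F [-0.1 -0.4 -0.8]
closed t23.9 [578.4 298.   47.3] w28.6 F [-0.3 -1.4  3.8]
lifted t24.7 [577.9 297.9 126.2] w28.8 F [-0.7 -0.4 -1.2]
```

View pics/s_held.png

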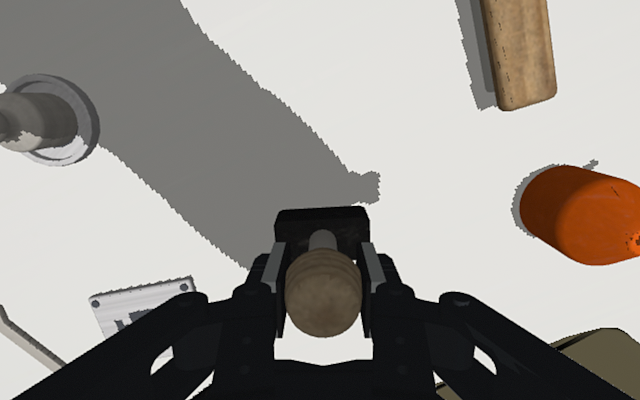

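The stamp hangs upright with its foot square to the jaws (foot at (320,232), knob at (323,293)). The weight is seated with its top at z=65.6, about 2 mm off centre. I'll place the stamp, then pick the block.

```bash
python3 - <<'E'
from pp import *
place((606.9,-146.8),52.2,1.14+0.871,zt=120)
im,d,ci=shot("wrist","tray_after");P=cloud(im,d,ci)
k=sel(P,(607,-147),40,60,100);p=P[k];print("knob",p[:,2].max(),enc(p));k=sel(P,(607,-147),45,22,31);print("foot",np.median(P[k],0),rect(P[k]))
q=(583.3,-289.1)
pick(q,42,1.182,60,up=75);shot("wrist","b_held")
E
```

```text
hit True
placed t27.9 [ 606.8 -146.9   52.2] w28.7 F [-1.2 -0.7  7.6]
open t28.7 [ 606.4 -146.7   51.8] w85.4 F [ 0.5 -0.5  0.4]
knob 92.44689553796435 [array([ 607.3, -145.1]), np.float64(15.6)]
foot [ 601.3955121  -148.03008239   27.2041721 ] (array([ 607.3, -145. ]), 'long 50.1 short 25.9 ang_long -1.060')
hit False
down t31.8 [ 583.6 -289.3   42.6] w85.7 F [-0.2 -0.3  0.5]
closed t32.4 [ 583.4 -289.3   42.2] w21.6 F [-0.8 -0.3  3.9]
lifted t33.2 [ 582.9 -288.8  116.1] w21.6 F [-0.1 -0.3 -2.9]
```

View pics/b_held.png

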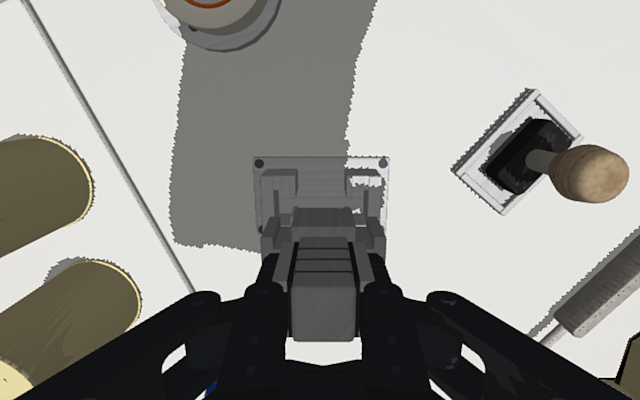

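The block is clear of the rack and square in the jaws (323,290). The stamp sits in its tray at (520,160). I'll lift higher first, because the path crosses the stamp, then place the block.

```bash
python3 - <<'E'
from pp import *
arm.line_to((583.3,-289.1,210),down(1.182),velocity=150)
place((622.5,115.4),44.2,1.343,zt=166)
arm.reach((530,100,320),down(np.pi/2));arm.dwell(.3)
im,d,ci=shot("wrist","endl");P=cloud(im,d,ci)
k=sel(P,(622,115),40,80,90);print("block",np.median(P[k],0),rect(P[k]))
k=sel(P,(622,115),70,5.5,12);print("pad top",rect(P[k]))
k=sel(P,(446,140),40,60,72);print("weight top",np.median(P[k],0),enc(P[k]))
arm.reach((500,-230,320),down(np.pi/2));arm.dwell(.3)
im,d,ci=shot("wrist","endr");P=cloud(im,d,ci)
k=sel(P,(426,-296),55,32,40);print("tape",np.median(P[k],0),P[k][:,2].std(),enc(P[k]))
k=sel(P,(607,-147),40,60,100);p=P[k];print("knob",p[:,2].max(),enc(p))
cv2.imwrite("pics/end.png",cv2.resize(np.vstack([load("endl")[0],im]),(480,600)));st("end")
E
```

```text
hit True
placed t37.3 [622.3 115.3  44.2] w21.5 F [-1.4 -0.9  6. ]
open t38.2 [621.7 115.3  43.6] w85.6 F [0.1 0.2 0.6]
block [621.67802398 116.41380913  84.5557374 ] (array([622.2, 116.9]), 'long 22.3 short 22.3 ang_long -0.244')
pad top (array([622.6, 116. ]), 'long 90.1 short 70.0 ang_long 1.350')
weight top [445.45755946 141.12843397  65.59863678] [array([445.2, 141.5]), np.float64(11.6)]
tape [ 423.97709639 -293.98550189   36.49486155] 0.9672241133225528 [array([ 425.8, -294. ]), np.float64(34.2)]
knob 92.45954866072195 [array([ 607.3, -145.1]), np.float64(15.6)]
end t41.9 [ 500.2 -229.5  320. ] w85.2 F [-0.6  0.4 -0.1]
```

View pics/end.png

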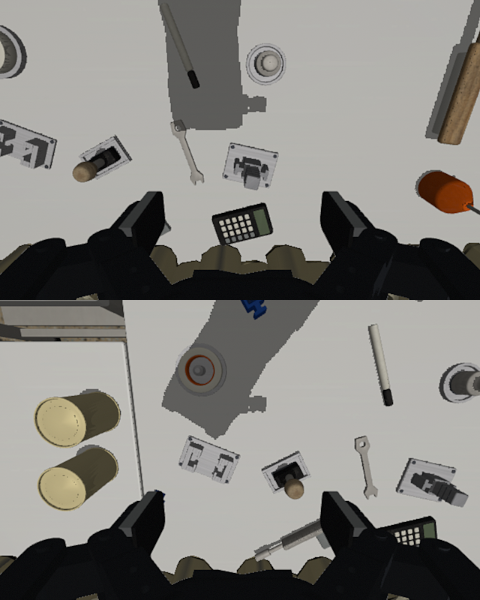

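The picture shows all four seated: weight in cup (266,62), block on pad (250,175), stamp in tray (290,475), and tape on spindle (200,370). The numbers agree, so I'm handing in.

```bash
python3 -c "
from bench import arm
print(arm.finish_job())"
```

```text
the job is handed in; nothing more can be done
None
```

I put all four things in their places, released them and handed the job in at about 42 s, with the arm clear of everything. I never reached for the blue look-alikes.

In the last wrist-camera check, depth read about 0.5 mm high throughout:

| Thing | Off its holder's centre | Top height measured (expected) |
|---|---|---|
| Tape on spindle | about 2 mm | 36.5 mm (36) |
| Weight in cup | about 1.5 mm | 65.6 mm (66) |
| Stamp in tray | about 2 mm | 92.4 mm highest point (91) |
| Block on pad | about 1 mm | 84.6 mm (84) |

- **Angles:** the stamp's foot was about 0.02 rad off the tray, measured just after placing, and the block about 0.02 rad off the pad.
- **Checks that failed:** the first cup measurement was spoiled by the arm's shadow, so I redid it from the rim. The check of how the tape sat in the gripper gave a bad circle fit (41 mm radius instead of 34), so I ignored it. The tape's final position was fine.

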